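Swap the battery packs of the scanner charger

TASK

Press the charger's catch so that the charged battery pack pops back, slide that pack out of the rail and lay it flat, lengthwise on the sloping rest, its plain end (the one without wings) down against the backstop. Then slide the spare pack, winged end first, into the charger's rail until it is fully home and the catch clicks up behind its wings. Leave the jar, the stapler and the green carton where they are.

Things in the scene. Friction and masses are not known exactly. Their poses are not given: they have to be found in the camera images.
- charger: Fixed black battery charger, 220 x 92 mm, with an aluminium rail along its x axis. Origin at worktop level under the middle of a docked pack; x points into the rail (away from its open mouth), y to the catch's side, z up. The rail's floor is 8 mm above the origin, from x = -132 mm to the upright head at x = +53 mm (head 92 mm wide, 58 mm high).
- rail_home (a point): Point on the rail's floor, at x = 0, y = 0, z = 8 mm of the charger. A docked pack has its origin here (1 mm towards the mouth once the catch holds it; it can be pushed 3 mm past), its x axis along the charger's. Over the last 20 mm of the way in a spring plunger in the head pushes back with 3 to 5 N, and the catch's tooth adds 1 to 3 N; the rail is slick.
- rail_set (a point): Point on the rail's open floor, 90 mm towards the mouth from rail_home (x = -90, y = 0, z = 8 mm). Lips hold a pack's wings down, so it moves only along x unless its origin is at x < -80 mm; with its origin here it can be lifted out or set down, winged end towards the head. Flared side guides 12 mm high lead in from x = -56 mm (gap 96 mm wide) to -28 mm.
- rail_lip (a point): Start of the lips: middle of the rail at x = -28 mm, 24 mm above the worktop (level with the lips' tops). Walls and lips run from here to x = +53 mm. Walls 39 mm either side of the centre line; lips' inner edges 29 mm either side of it, undersides 12 mm and tops 16 mm above the rail's floor.
- catch (a joint): Travel of the charger's spring catch, m: 0 = up (its tooth stands 7 mm above the rail's floor at x = -1 to -21 mm, ramped towards the mouth, upright behind), 0.010 = fully down (tooth below the floor). Spring 2 N at the start, 3 N fully down; about 4 N frees a docked pack. A pack over the tooth keeps it down. When pressed, the docked pack pops back by about 20 mm.
- catch_pad (a point): Centre of the top of the catch's ribbed grey thumb pad (30 x 30 mm), at x = -8.5 mm, y = +71 mm, 26 mm above the worktop in the charger's frame when up; press it straight down. It goes down with the catch.
- pack_docked: Charged battery pack, in the charger at the start. Grey box body, 100 (x) x 50 (y) mm, top 62 mm above its underside, on a black foot with wings on its front half (x = 0 to +50 mm): 74 mm wide, 10 mm high. Origin at the centre of the underside, x towards the winged end, z up. About 0.18 kg. Grip it across the 50 mm sides.
- pack_spare: The spare battery pack, the same in shape, size and frame as the docked one; stands on the worktop at the start.
- pack_docked_tail (a point): Foot of the plain (wingless) end face of the docked pack: 50 mm along -x from its origin, on the underside.
- rest: Fixed dark steel stand of the sloping rest, base 130 x 110 mm; origin on the worktop under its middle, x horizontal, away from the backstop (which is on the robot's side). The deck's origin is 50 mm along -x and 18 mm above it.
- rest_deck: Sloping plate of the rest, 120 x 110 mm, falling 9 degrees (0.16 rad) towards the robot, to the backstop, 31 mm high at its lower end. Origin on the plate's surface at the middle of the backstop's foot; x up the slope away from the backstop, y along it, z square to the plate. A well laid pack has its origin at x = +50 mm, y = 0, z = 0, axes parallel. It will not slide down by itself.
- sweet_jar_0: Bystander: sweet jar with a lid, 64 mm wide, 100 mm high, origin under its middle.
- stapler: Bystander: red stapler, 34 x 131 x 45 mm, origin under its middle.
- carton_green: Bystander: open green carton of bars, 95 x 110 x 60 mm, origin under its middle.
Mind the look-alikes: they are no part of the job. Leave any blue look-alike of the pack_docked alone.

How it is judged:
On the way, in this order (a step that is already met when the one before it is completed fails the run):
1. the docked pack has popped back past the catch (x of pack_docked in the frame of charger below -0.01 m), for 0.1 s.
2. the charged pack lies on the rest against the backstop, let go (x of pack_docked_tail in the frame of rest_deck between -0.004 and 0.01 m and y of pack_docked in the frame of rest_deck between -0.025 and 0.025 m and z of pack_docked in the frame of rest_deck between -0.004 and 0.006 m and angle between the x axis of pack_docked and the x axis of rest_deck, either way round below 0.15 rad and angle between the z axis of pack_docked and the z axis of rest_deck, either way round below 0.08 rad and contact force between the fingers and pack_docked below 0.1 N), for 0.2 s.
At the end, for the whole second after the job is handed in: Spare pack home in the rail within 4 mm, catch up behind its wings (within 3 mm of its top stop); charged pack flat on the sloping plate (6 mm, 0.08 rad), lengthwise (0.15 rad), within 25 mm of the middle line, plain end within 10 mm of the backstop; both at rest (x of pack_docked_tail in the frame of rest_deck between -0.004 and 0.01 m and y of pack_docked in the frame of rest_deck between -0.025 and 0.025 m and z of pack_docked in the frame of rest_deck between -0.004 and 0.006 m and angle between the x axis of pack_docked and the x axis of rest_deck, either way round below 0.15 rad and angle between the z axis of pack_docked and the z axis of rest_deck, either way round below 0.08 rad and x of pack_spare in the frame of charger between -0.004 and 0.006 m and y of pack_spare in the frame of charger between -0.006 and 0.006 m and z of pack_spare in the frame of charger between 0.004 and 0.013 m and angle between the x axis of pack_spare and the x axis of charger, either way round below 0.1 rad and value of joint catch below 0.003 m and linear speed of each of pack_spare, pack_docked below 0.02 m/s); the robot touches nothing.
It fails at once if the jar, the stapler or the green carton is moved by more than 30 mm (distance of any of sweet_jar_0, stapler, carton_green from where it was at the start of the episode above 0.03 m).
It also fails if it takes over 64 s, if anything falls off the work surface, if the arm or the gripper's body presses on something with over 40 N, if the wrist force passes 120 N, or if a joint passes its speed limit or range.

ROBOT

A 6-joint arm with a two-finger parallel gripper is mounted at the origin on a cart in front of the work surface, level with it; the furniture and walls round the work are solid. World frame = base frame: x ahead of the robot, y to its left, z up, the work surface at z = 0. Lengths are in m, angles in rad, forces in N, time in s.
With the tool pointing down it reaches from about 0.325 to 1 m from the base axis. Payload 5.1 kg.
Tool frame: the origin (TCP) lies at the very end of the fingers, on their centre line; the grasp point (between the pads) lies 19 mm behind it; z points along the fingers, y is the line along which they close (so a half turn about z gives the same grasp; the last joint's range is limited). The gripper opens to 85 mm and grips with 20 to 120 N. Pads are 22 mm wide; open, the fingers measure 114 mm over their backs; the gripper's body (76 mm by 85 mm) begins 54 mm behind the grasp point. The pads swing forward as they close: fully open they stand 13 mm farther back than shut.
Start: joints at [1.228, 0.124, 1.65, -0, 1.367, -0.083], TCP at [0.167, 0.628, 0.231] pointing down, gripper open.
Joint ranges: [-2.61, 2.61], [-1.02, 2.33], [0.03, 2.71], [-1.35, 4.49], [0.32, 2.68], [-2.91, 2.91]. Speed limits (rad/s): [2.57, 2.57, 3.14, 3.14, 3.14, 3.14].

INTERFACE

Orientations are given as a rotation vector (axis times angle).
In Python, from cell import observe, get_image, finish_job gives the robot as it stands.
- The arm moves only by the shell command python3 -m pendant 'ROWS' [OPENING]. ROWS is JSON, one flat list of numbers, 6 for each row, row after row: the shift along the tool's x, y, z in m, then the turn, a rotation vector about the tool's x, y, z in rad. A call has 1 to 8 rows; each row is the pose to reach, as a shift and turn from the pose commanded when the call began, along the tool's axes at that moment; what a row does not reach only later rows make up. A row lasts 1/8 s, in which the tool goes at most 62.5 mm and 10.7 degrees, less where a joint would pass 70% of its speed; a pose out of reach is approached as far as the arm can. A call with a gripper value outside its range is refused whole. OPENING is the closure, from 0 (fully open) to 1 (shut), set as the call begins (- or left out, the last holds). The fingers move at their own pace and stop on an object; the grip force is fixed at half the most. Time passes only in rows, so rows that repeat a pose let the fingers close. It gives the time, the measured TCP pose, the force, the opening and the grip force at its end, in the units of the state.
- observe(): the state, without advancing time (a new reading comes with each control period).
- get_image(name): name is "side" or "top"; returns a dict with "pixels" (384x512x3 uint8, red, green, blue), "fovy" (degrees; the focal length in pixels is half the picture's height over the tangent of half this angle, whatever the lens; pixels are square), "cx", "cy" (the principal point, pixels), "k1" (the pictures are not rectified: a ray, as slopes to the right and down, at radius r is drawn at 1 + k1 r^2 times it, then the intrinsics apply), "view" (4x4, takes a point from world to camera coordinates). Camera axes: x right, y down, z forward; pixel columns grow to the right and rows downward; lengths in m; the calibration is good to about 2 mm. A picture is of the moment at which its call begins. There is no depth.
- finish_job(): hands the job in; it is judged then, once.
The state is a dict: "time_s": time; "qpos": joint angles; "joint_velocities": joint speeds; "joint_torque": joint torques, N m; "tool_pos": TCP position; "tcp_rot": TCP orientation; "force": force on the tool from outside, world axes, zero at the start; "ft_torque": the same for the moment, N m; "finger_gap": finger opening in m; "gripper_force": force on a finger pad.
Only numpy, scipy, OpenCV 4.12 (cv2) and the standard library are available. Lean on these libraries where they do the work, as an engineer would, in place of code of your own. Each camera call takes 0.05 s, during which the arm holds its last target. There are 200 camera calls.

## Working session

There is one attempt and no reset: what is moved stays moved. The work goes in short steps, Python scripts to look and compute and a shell command to move; the robot and the scene stay as the last step left them, time stands still between calls to the robot, and variables do not carry over. Pictures are saved under pics/ and viewed, at most 14 in all, crops included, and the job is handed in when it is done.

```bash
ls; mkdir -p pics; python3 - <<'E'
from cell import observe,get_image
import cv2,json
o=observe();print({k:o[k] for k in('time_s','tool_pos','tcp_rot','finger_gap','force')})
for n in('side','top'):
    g=get_image(n);cv2.imwrite(f'pics/{n}0.png',g['pixels'][:,:,::-1]);print(n,g['fovy'],g['cx'],g['cy'],g['k1'],g['view'])
import numpy as np
a=cv2.imread('pics/side0.png');b=cv2.imread('pics/top0.png')
cv2.imwrite('pics/side0v.png',cv2.resize(a,(800,600)));cv2.imwrite('pics/top0v.png',cv2.resize(b,(800,600)))
E
```

```text
pics
{'time_s': 0.0, 'tool_pos': array([0.16678548, 0.62759107, 0.23006203]), 'tcp_rot': array([-0.40681425, -3.11467447,  0.00322403]), 'finger_gap': 0.08530759689137644, 'force': array([-0.1974202 , -0.65150484, -0.05946431])}
side 48.261051091158215 251.71153601023153 191.64469056162704 -0.06295247282325223 [[ 0.84942477 -0.52765383 -0.00768064 -0.53091149]
 [-0.26190113 -0.40888725 -0.87419621  0.14034268]
 [ 0.45813246  0.74457549 -0.48551209  1.3821267 ]
 [ 0.          0.          0.          1.        ]]
top 49.006570075801335 258.3723301514137 189.81167622881028 0.030954374047768005 [[-0.01494767 -0.99909867 -0.03972934 -0.09978934]
 [-0.99082826  0.02013729 -0.13361827  0.57581731]
 [ 0.13429787  0.03736767 -0.9902362   1.44358089]
 [ 0.          0.          0.          1.        ]]
```

View pics/side0v.png

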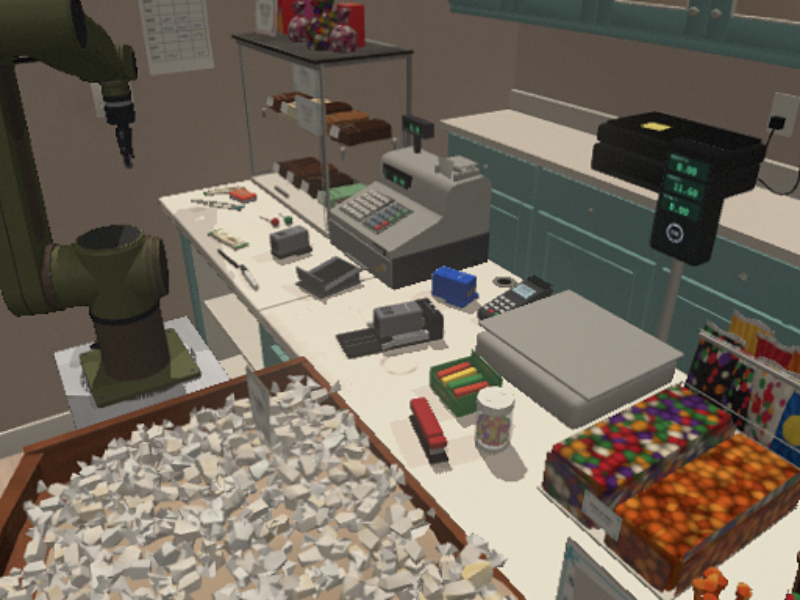

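View pics/top0v.png

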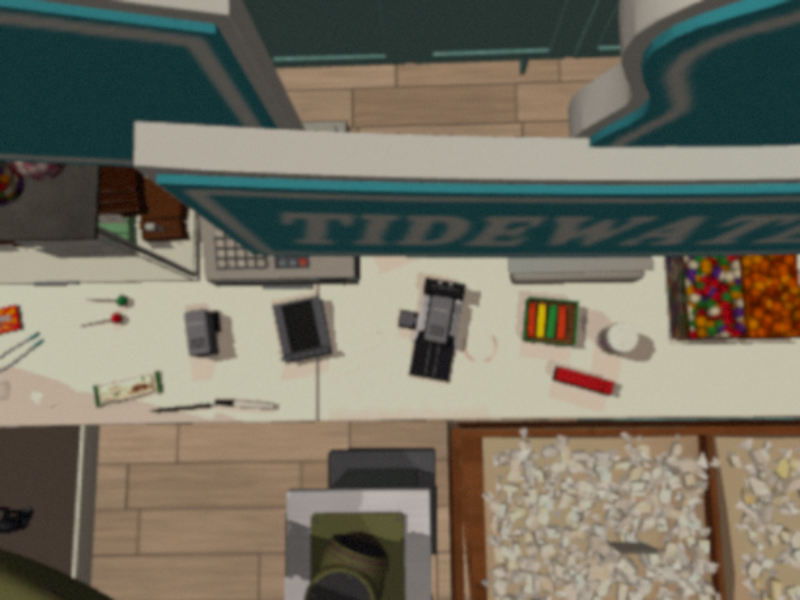

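The side view shows the charger with the docked pack at about (400,320) of 800x600, the rest at (330,275), a grey pack at (290,242) and a blue look-alike at (455,287). In the top view, the grey pack is at (203,330), the rest at (303,328), the charger at (437,330), the carton at (550,320), the jar at (622,338) and the stapler at (585,381). The grey pack at (203,330) fits the spare. The blue box is the decoy. One enlarged crop of each view will confirm this.

```bash
cat > h.py <<'E'
import numpy as np,cv2
from cell import observe,get_image,finish_job
from scipy.spatial.transform import Rotation as R
def K(g):
    f=g['pixels'].shape[0]/2/np.tan(np.radians(g['fovy'])/2)
    return f
def ray(g,u,v):
    f=K(g);d=np.array([(u-g['cx'])/f,(v-g['cy'])/f]);s=d.copy()
    for _ in range(20): s=d/(1+g['k1']*(s@s))
    V=np.array(g['view']);c=-V[:3,:3].T@V[:3,3];w=V[:3,:3].T@np.array([s[0],s[1],1.])
    return c,w
def onz(g,u,v,z):
    c,w=ray(g,u,v);return c+w*(z-c[2])/w[2]
def proj(g,p):
    V=np.array(g['view']);q=V[:3,:3]@np.asarray(p)+V[:3,3];s=q[:2]/q[2]
    s=s*(1+g['k1']*(s@s));return s*K(g)+[g['cx'],g['cy']]
def two(g1,p1,g2,p2):
    c1,w1=ray(g1,*p1);c2,w2=ray(g2,*p2);A=np.stack([w1,-w2],1)
    t=np.linalg.lstsq(A,c2-c1,rcond=None)[0];a=c1+t[0]*w1;b=c2+t[1]*w2
    return (a+b)/2,np.linalg.norm(a-b)
E
python3 - <<'E'
import cv2,numpy as np
b=cv2.imread('pics/top0.png')[168:258,110:310];a=cv2.imread('pics/side0.png')[130:240,150:340]
cv2.imwrite('pics/crop.png',np.vstack([cv2.resize(b,(600,270),interpolation=3),cv2.resize(a,(570,330),interpolation=3) if 0 else cv2.copyMakeBorder(cv2.resize(a,(570,330),interpolation=3),0,0,0,30,0)]))
E
```

```text
(no output)
```

View pics/crop.png

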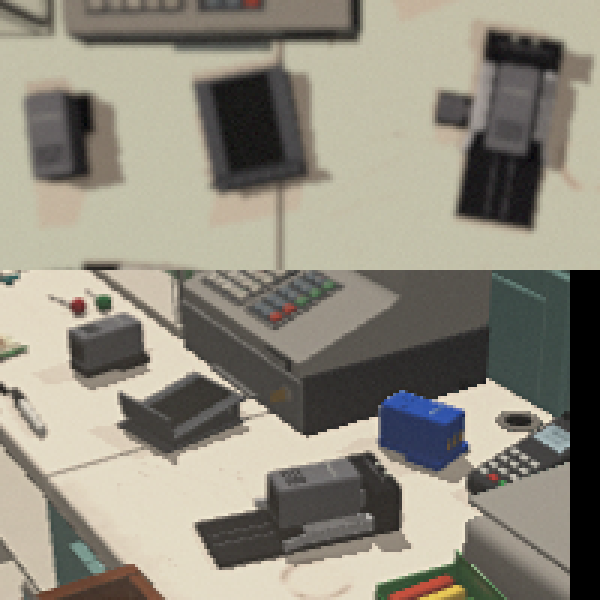

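```bash
python3 - <<'E'
from h import *
g=get_image('top');s=get_image('side')
hand={'dock_top(z.070)':(.070,[(497,62),(540,66),(530,153),(487,150)]),'spare_top(.062)':(.062,[(26,92),(64,91),(74,176),(34,181)]),
'charger tail(.008)':(.008,[(457,215),(533,228)]),'head top(.058)':(.058,[(487,30),(563,38)]),'pad(.026)':(.026,[(438,91),(472,94),(468,125),(434,122)]),
'rest':(.025,[(193,80),(287,67),(307,172),(213,190)])}
for n,(z,P) in hand.items():
    p=np.array([onz(g,a/3+110-.33,b/3+168-.33,z)[:2] for a,b in P]);
    print(n,p.round(4).tolist(),'edges',np.linalg.norm(np.diff(np.vstack([p,p[:1]]),axis=0),axis=1).round(4),'c',p.mean(0).round(4))
hsv=cv2.cvtColor(g['pixels'],cv2.COLOR_RGB2GRAY)
np.set_printoptions(linewidth=250)
print('dock row',hsv[205,255:305]);print('spare row',hsv[210,112:145]);print('spare col',hsv[190:236,127]);print('rest row',hsv[210,170:215]);print('tail col',hsv[225:250,275])
print('cam',-np.array(g['view'])[:3,:3].T@np.array(g['view'])[:3,3],-np.array(s['view'])[:3,:3].T@np.array(s['view'])[:3,3])
E
```

```text
dock_top(z.070) [[0.5734, -0.1695], [0.5678, -0.2184], [0.4687, -0.2046], [0.473, -0.1561]] edges [0.0492 0.1    0.0487 0.1013] c [ 0.5207 -0.1872]
spare_top(.062) [[0.5505, 0.3769], [0.5508, 0.3326], [0.4523, 0.3184], [0.4474, 0.3645]] edges [0.0443 0.0995 0.0463 0.1038] c [0.5003 0.3481]
charger tail(.008) [[0.4015, -0.119], [0.385, -0.2077]] edges [0.0902 0.0902] c [ 0.3933 -0.1634]
head top(.058) [[0.6126, -0.1587], [0.6014, -0.2461]] edges [0.0881 0.0881] c [ 0.607  -0.2024]
pad(.026) [[0.5464, -0.0995], [0.5421, -0.1395], [0.5057, -0.1342], [0.5099, -0.0943]] edges [0.0402 0.0368 0.0401 0.0369] c [ 0.526  -0.1169]
rest [[0.5654, 0.1914], [0.5787, 0.0793], [0.454, 0.0555], [0.4349, 0.1661]] edges [0.1128 0.1269 0.1123 0.1329] c [0.5083 0.1231]
dock row [105  80  79  78  79  81  80  81  83  78  81  99 132 159 154 148 135 107  84  87  95  98  98  99  97  98  96  97  98  95  94  90  73  61  78 103 111 109 112 116 120 120 121 122 124 139 166 183 190 191]
spare row [191 190 191 191 192 181 160 128 106 100 101 100  99  99 100  98 100  97  97  87  70  50  35  33  26  18  17  13  43  78 106 117 122]
spare col [191 189 191 186 179 171 165 152 125 107  98 102 100 100  99 105 115 108 102  99  98  97  98  99  96  95  84  79  79  79  73  70  80  92  97  91  69  62 108 152 177 183 184 182 183 184]
rest row [192 191 191 189 189 182 161 123  86  75  72  74  60  45  25  25  20  24  22  24  24  24  24  21  23  22  29  23  25  25  24  24  38  59  73  76  72  74  73  82 105 120 125 147 172]
tail col [ 40  39  38  33  31  29  29  27  24  23  24  29  27  28  26  35  65 115 160 184 188 192 191 191 190]
cam [ 0.3751746  -0.16523805  1.50246121] [-0.14547183 -1.25185081  0.78964853]
```

```bash
cat > meas.py <<'E'
from h import *
def edges(I,g,z,lo,hi,lines,thr,rows=True,fall=None):
    "subpixel crossings of thr in I along each line between lo,hi (lo/hi may slope) -> world line fit"
    P=[]
    for r in lines:
        a=(I[r] if rows else I[:,r]).astype(float);seg=a[lo:hi]
        k=[i for i in range(len(seg)-1) if (seg[i]-thr)*(seg[i+1]-thr)<=0 and seg[i]!=seg[i+1] and (fall is None or (seg[i]>seg[i+1])==fall)]
        if not k: continue
        i=k[0];t=lo+i+(seg[i]-thr)/(seg[i]-seg[i+1])
        P.append(onz(g,t,r,z)[:2] if rows else onz(g,r,t,z)[:2])
    P=np.array(P,float);vx,vy,x,y=cv2.fitLine(P.astype(np.float32),cv2.DIST_HUBER,0,.001,.001).ravel()
    if (rows and vx<0) or (not rows and vy<0): vx,vy=-vx,-vy
    res=np.abs((P-[x,y])@[-vy,vx]);return dict(c=np.round([x,y],4),yaw=round(float(np.arctan2(vy,vx)),3) if rows else round(float(np.arctan2(vy,vx)-np.pi/2),3),res=round(float(np.median(res)),4),n=len(P))
E
python3 - <<'E'
from meas import *
g=get_image('top');I=cv2.cvtColor(g['pixels'],cv2.COLOR_RGB2GRAY)
E=lambda n,*a,**k:print(n,edges(I,g,*a,**k))
E('tail L',.008,255,275,range(222,236),110,fall=True)
E('tail R',.008,280,300,range(222,238),75,fall=False)
E('tail end',.004,232,250,range(266,284),110,rows=False,fall=False)
E('dock L',.07,262,280,range(192,214),118,fall=True)
E('dock R',.07,278,295,range(194,214),80,fall=True)
E('dock tail',.07,210,228,range(276,284),65,rows=False,fall=True)
E('dock front',.07,176,198,range(278,288),65,rows=False,fall=False)
E('head far',.058,172,182,range(276,294),110,rows=False,fall=True)
E('spare L',.062,112,125,range(203,224),145,fall=True)
E('spare R',.062,126,145,range(202,222),65,fall=True)
E('spare front',.062,190,204,range(121,130),130,rows=False,fall=True)
E('spare tail',.062,220,236,range(123,132),90,rows=False,fall=False)
E('rest L',.02,168,190,range(200,222),130,fall=True)
E('rest R',.02,195,215,range(200,222),95,fall=False)
E('rest back',.031,222,240,range(184,206),110,rows=False,fall=False)
E('rest far',.037,184,200,range(178,203),130,rows=False,fall=True)
E('pad L',.026,250,262,range(200,208),135,fall=True)
E('pad R',.026,258,272,range(200,208),110,fall=False)
np.set_printoptions(linewidth=250)
print(I[170:230,282]);print(I[196:212,250:270]);print(I[180:245,195]);print(I[180:245,185])
E
```

```text
tail L {'c': array([ 0.4391, -0.1242], dtype=float32), 'yaw': -0.186, 'res': 0.0001, 'n': 14}
tail R {'c': array([ 0.4317, -0.2138], dtype=float32), 'yaw': -0.222, 'res': 0.0002, 'n': 16}
tail end {'c': array([ 0.3919, -0.1639], dtype=float32), 'yaw': -0.193, 'res': 0.0001, 'n': 18}
dock L {'c': array([ 0.5289, -0.1581], dtype=float32), 'yaw': -0.177, 'res': 0.0005, 'n': 22}
dock R {'c': array([ 0.5235, -0.2084], dtype=float32), 'yaw': -0.211, 'res': 0.0003, 'n': 20}
dock tail {'c': array([ 0.4703, -0.1815], dtype=float32), 'yaw': -0.201, 'res': 0.0002, 'n': 8}
dock front {'c': array([ 0.5689, -0.1939], dtype=float32), 'yaw': -0.18, 'res': 0.0003, 'n': 10}
head far {'c': array([ 0.6054, -0.2053], dtype=float32), 'yaw': -0.195, 'res': 0.0004, 'n': 17}
spare L {'c': array([0.4893, 0.3722], dtype=float32), 'yaw': 0.147, 'res': 0.0002, 'n': 21}
spare R {'c': array([0.5027, 0.3266], dtype=float32), 'yaw': 0.142, 'res': 0.0001, 'n': 20}
spare front {'c': array([0.551 , 0.3536], dtype=float32), 'yaw': 0.144, 'res': 0.0002, 'n': 9}
spare tail {'c': array([0.465 , 0.3442], dtype=float32), 'ya
[... 1977 characters left out ...]
54 150]
 [190 190 190 189 180 168 157 150 147 147 138 124 105  90  83  95 120 145 146 140]
 [190 189 190 190 186 182 176 175 175 171 171 161 150 140 134 133 138 134 117 106]]
[ 48  53  72  96 127 168 185 186 179 164 139  99  60  34  23  24  26  27  21  31  28  24  27  27  26  26  26  25  25  21  24  28  22  26  27  21  24  24  20  28  24  21  32  37  48  55  66  57  50  64  91 109 128 159 177 181 184 182 183 182 184 188
 191 192 193]
[ 52  49  72  90 120 161 187 191 191 188 178 166 141 103  62  36  24  23  21  26  25  25  26  25  23  19  24  27  21  24  27  27  20  24  21  24  31  33  38  40  46  49  51  61  61  59  56  57  63  61  61  86 132 165 180 182 180 182 183 181 183 184
 186 189 190]
```

```bash
cat >> h.py <<'E'
CH=(np.array([.5219,-.1831,0]),-.195);SP=(np.array([.501,.350,0]),.143);DK=(np.array([.4564,.1128,.018]),.195)
def frame(F,p,pitch=0):
    Rm=R.from_euler('z',F[1])*R.from_euler('y',-pitch);return F[0]+Rm.apply(p),Rm
def delta(F,p,pitch=0):
    "tool-axes shift and turn from the measured pose to point p (x,y,z) of F, tool z into F, closing along F's y"
    t,Rm=frame(F,p,pitch);o=observe();T=R.from_rotvec(o['tcp_rot']);best=None
    for s in(1,-1):
        G=Rm*R.from_matrix(np.array([[-s,0,0],[0,s,0],[0,0,-1.]]));rv=(T.inv()*G).as_rotvec()
        if best is None or np.linalg.norm(rv)<np.linalg.norm(best):best=rv
    print('to',t.round(4),'from',o['tool_pos'].round(4),'shift',T.inv().apply(t-o['tool_pos']).round(4).tolist(),'turn',best.round(3).tolist())
E
python3 -c "
from h import *
delta(CH,[-.0085,.071,.10])"
```

```text
to [ 0.5273 -0.1118  0.1   ] from [0.1669 0.6279 0.2307] shift [-0.5383, -0.6222, 0.1313] turn [-0.001, -0.0, -0.065]
```

```bash
python3 -m pendant '[-0.54,-0.622,0,0,0,-0.065,-0.54,-0.622,0,0,0,-0.065,-0.54,-0.622,0,0,0,-0.065,-0.54,-0.622,0,0,0,-0.065,-0.54,-0.622,0,0,0,-0.065,-0.54,-0.622,0,0,0,-0.065,-0.54,-0.622,0,0,0,-0.065,-0.54,-0.622,0,0,0,-0.065]' 1; python3 -c "
from h import *
delta(CH,[-.0085,.071,.10])"
```

```text
time_s: 1.25
tool_pos: [0.3873, 0.1772, 0.2316]
tcp_rot: [0.305, 3.126, 0.001]
force: [-0.2, 0.1, 1.0]
finger_gap: 0.0001
gripper_force: 0.0
to [ 0.5273 -0.1118  0.1   ] from [0.3873 0.1772 0.2316] shift [-0.1931, -0.2566, 0.1316] turn [0.001, 0.001, 0.001]
```

```bash
python3 -m pendant '[-0.193,-0.257,0.02,0,0,0,-0.193,-0.257,0.03,0,0,0,-0.193,-0.257,0.04,0,0,0,-0.193,-0.257,0.06,0,0,0,-0.193,-0.257,0.09,0,0,0,-0.193,-0.257,0.13,0,0,0,-0.193,-0.257,0.13,0,0,0,-0.193,-0.257,0.13,0,0,0]'; python3 - <<'E'
from h import *
delta(CH,[-.0085,.071,.026])
s=get_image('side');t=get_image('top');out=[]
for g,(x,y,w,h) in((t,(235,165,90,80)),(s,(200,170,110,80))):
    im=cv2.resize(g['pixels'][y:y+h,x:x+w,::-1],None,fx=5,fy=5,interpolation=3)
    for F,p in((CH,[-.0085,.071,.026]),(CH,[-.051,.025,.07]),(CH,[-.051,-.025,.07]),(CH,[.049,-.025,.07]),(CH,[.049,.025,.07]),(CH,[-.132,.046,.008]),(CH,[-.132,-.046,.008])):
        q=(proj(g,frame(F,p)[0])-[x,y]+.5)*5;cv2.circle(im,tuple(int(v) for v in q),4,(0,0,255),1)
    out.append(cv2.copyMakeBorder(im,0,400-h*5,0,0,0))
cv2.imwrite('pics/near1.png',cv2.resize(np.hstack(out),(800,320)))
E
```

```text
time_s: 2.25
tool_pos: [0.5269, -0.1102, 0.1025]
tcp_rot: [0.305, 3.126, 0.0]
force: [-0.1, 0.3, 0.4]
finger_gap: 0.0003
gripper_force: 0.0
to [ 0.5273 -0.1118  0.026 ] from [ 0.5269 -0.1102  0.1025] shift [-0.0007, -0.0015, 0.0765] turn [0.0, 0.001, 0.0]
```

View pics/near1.png

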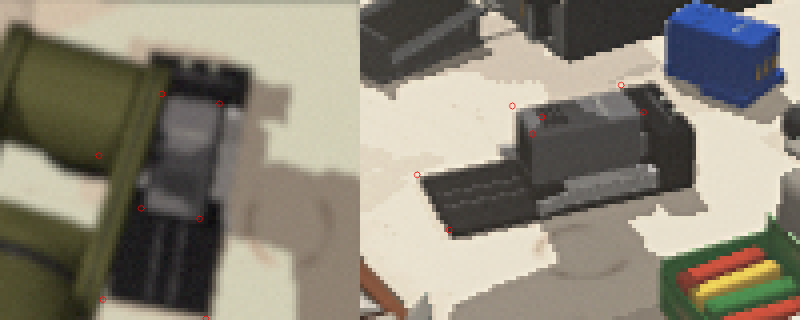

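```bash
python3 -m pendant '[0,-0.0015,0.05,0,0,0,0,-0.0015,0.068,0,0,0,0,-0.0015,0.075,0,0,0,0,-0.0015,0.08,0,0,0,0,-0.0015,0.084,0,0,0,0,-0.0015,0.086,0,0,0,0,-0.0015,0.086,0,0,0,0,-0.0015,0.086,0,0,0]'; python3 - <<'E'
from h import *
o=observe();print(o['tool_pos'],o['force'])
s=get_image('side');cv2.imwrite('pics/press.png',cv2.resize(s['pixels'][170:250,200:310,::-1],None,fx=5,fy=5,interpolation=3))
E
```

```text
time_s: 3.35
tool_pos: [0.5268, -0.1122, 0.016]
tcp_rot: [0.306, 3.125, -0.001]
force: [1.6, -0.5, 3.1]
finger_gap: 0.0
gripper_force: 1.8
[ 0.52680513 -0.11222059  0.01596116] [ 1.63482314 -0.47517542  3.08682014]
```

View pics/press.png

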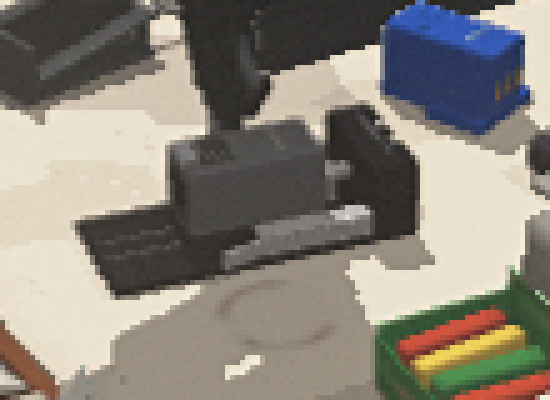

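The pack has popped back: there is now a gap to the head at (335,165), with the plunger visible. Next I retreat and grip it.

```bash
python3 -m pendant '[0,0,-0.05,0,0,0,0,0,-0.1,0,0,0,0,0,-0.1,0,0,0]' 0; python3 - <<'E'
from h import *
delta(CH,[-.021,0,.110]);delta(CH,[-.021,0,.032])
E
```

```text
time_s: 3.78
tool_pos: [0.5287, -0.1128, 0.1199]
tcp_rot: [0.305, 3.119, -0.003]
force: [-0.1, -0.4, -0.2]
finger_gap: 0.0542
gripper_force: 0.0
to [ 0.5013 -0.179   0.11  ] from [ 0.5287 -0.1128  0.1199] shift [0.0142, -0.0703, 0.0099] turn [-0.001, 0.008, 0.0]
to [ 0.5013 -0.179   0.032 ] from [ 0.5287 -0.1128  0.1199] shift [0.0148, -0.0702, 0.0879] turn [-0.001, 0.008, 0.0]
```

```bash
python3 -m pendant '[0.015,-0.07,-0.005,0,0,0,0.015,-0.07,-0.005,0,0,0,0.015,-0.07,0.03,0,0,0,0.015,-0.07,0.06,0,0,0,0.015,-0.07,0.08,0,0,0,0.015,-0.07,0.084,0,0,0,0.015,-0.07,0.084,0,0,0,0.015,-0.07,0.084,0,0,0]' 0; python3 -m pendant '[0,0,0,0,0,0,0,0,0,0,0,0,0,0,0,0,0,0,0,0,0,0,0,0]' 1; python3 - <<'E'
from h import *
delta(CH,[-.021,0,.032]);s=get_image('side');cv2.imwrite('pics/grip.png',cv2.resize(s['pixels'][160:250,190:310,::-1],None,fx=5,fy=5,interpolation=3))
E
```

```text
time_s: 4.78
tool_pos: [0.4986, -0.1779, 0.0323]
tcp_rot: [0.305, 3.125, -0.001]
force: [0.4, 0.5, 0.6]
finger_gap: 0.0855
gripper_force: 0.0
time_s: 5.28
tool_pos: [0.4981, -0.1795, 0.0326]
tcp_rot: [0.305, 3.126, -0.005]
force: [-3.5, -5.9, 4.7]
finger_gap: 0.0495
gripper_force: 61.5
to [ 0.5013 -0.179   0.032 ] from [ 0.4981 -0.1795  0.0326] shift [-0.003, 0.001, 0.0006] turn [-0.003, 0.001, 0.001]
```

View pics/grip.png

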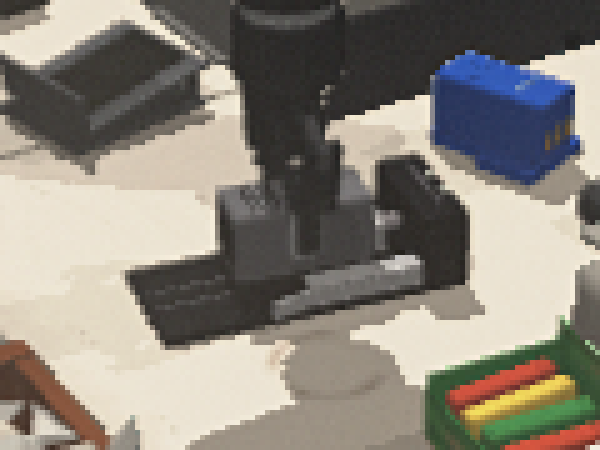

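```bash
python3 -m pendant '[0.01,0,0,0,0,0,0.03,0,0,0,0,0,0.05,0,0,0,0,0,0.068,0,0,0,0,0,0.073,0,0,0,0,0,0.073,0,-0.02,0,0,0,0.073,0,-0.07,0,0,0,0.073,0,-0.12,0,0,0]'; python3 - <<'E'
from h import *
o=observe();print(o['finger_gap'],o['gripper_force'],o['force'])
p=DK
delta(DK,[.050,0,.12],.16)
s=get_image('side');cv2.imwrite('pics/lift.png',s['pixels'][60:260,150:330,::-1])
E
```

```text
time_s: 6.32
tool_pos: [0.4249, -0.1626, 0.151]
tcp_rot: [-0.305, -3.123, -0.003]
force: [0.6, -0.8, -2.1]
finger_gap: 0.0493
gripper_force: 73.7
0.04932260771771652 73.70788335800171 [ 0.62281405 -0.7891215  -2.11608695]
to [0.4861 0.1187 0.1444] from [ 0.4249 -0.1626  0.151 ] shift [-0.0057, 0.2878, 0.007] turn [-0.029, -0.162, -0.389]
```

```bash
python3 -m pendant '[-0.001,0.05,0,-0.005,-0.025,-0.06,-0.002,0.11,0,-0.011,-0.06,-0.15,-0.004,0.17,0,-0.018,-0.1,-0.25,-0.005,0.23,0,-0.025,-0.14,-0.34,-0.006,0.28,0.005,-0.029,-0.162,-0.389,-0.006,0.288,0.006,-0.029,-0.162,-0.389,-0.006,0.288,0.006,-0.029,-0.162,-0.389,-0.006,0.288,0.006,-0.029,-0.162,-0.389]'; python3 - <<'E'
from h import *
print(observe()['force'])
delta(DK,[.058,0,.060],.16);delta(DK,[.058,0,.027],.16)
out=[]
for n,(x,y,w,h) in(('top',(160,160,90,90)),('side',(175,120,90,90))):
    g=get_image(n);im=cv2.resize(g['pixels'][y:y+h,x:x+w,::-1],None,fx=4,fy=4,interpolation=3)
    for p in([0,0,0],[0,-.055,0],[0,.055,0],[.12,-.055,0],[.12,.055,0]):
        q=(proj(g,frame(DK,p,.16)[0])-[x,y]+.5)*4;cv2.circle(im,tuple(int(v) for v in q),4,(0,0,255),1)
    out.append(im)
cv2.imwrite('pics/rest1.png',np.hstack(out))
E
```

```text
time_s: 7.38
tool_pos: [0.4876, 0.1168, 0.1449]
tcp_rot: [-0.288, 2.966, 0.019]
force: [-0.6, -0.3, -2.1]
finger_gap: 0.0493
gripper_force: 73.8
[-0.55326936 -0.28232445 -2.10907039]
to [0.5032 0.122  0.0865] from [0.4876 0.1168 0.1449] shift [-0.0067, 0.0023, 0.0603] turn [-0.003, 0.002, -0.001]
to [0.5084 0.1231 0.0539] from [0.4876 0.1168 0.1449] shift [-0.0066, 0.0024, 0.0933] turn [-0.003, 0.002, -0.001]
```

View pics/rest1.png

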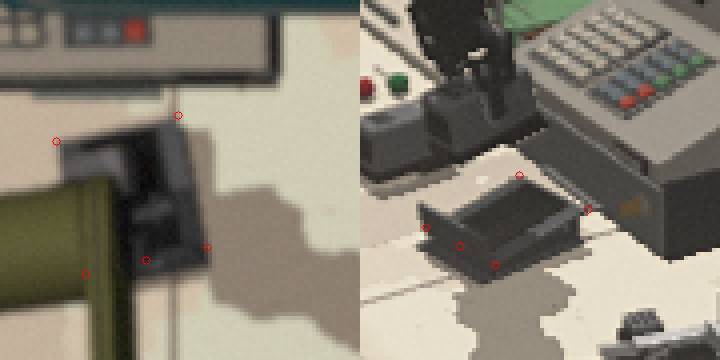

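```bash
python3 -m pendant '[-0.005,0.002,0.03,0,0,0,-0.005,0.002,0.06,0,0,0,-0.005,0.002,0.08,0,0,0,-0.005,0.002,0.088,0,0,0,-0.005,0.002,0.091,0,0,0,-0.005,0.002,0.091,0,0,0]'; python3 -m pendant '[0,0,0.001,0,0,0,0,0,0.002,0,0,0,0,0,0.002,0,0,0]'; python3 -c "
from h import *
delta(DK,[.050,0,.0246],.16)"
```

```text
time_s: 8.22
tool_pos: [0.5075, 0.1232, 0.0572]
tcp_rot: [-0.289, 2.963, 0.019]
force: [-0.5, -0.7, -3.5]
finger_gap: 0.0492
gripper_force: 73.9
time_s: 8.6
tool_pos: [0.5072, 0.1235, 0.0545]
tcp_rot: [-0.29, 2.964, 0.019]
force: [0.3, 0.3, -2.2]
finger_gap: 0.0491
gripper_force: 73.9
to [0.501  0.1216 0.0503] from [0.5072 0.1235 0.0545] shift [0.0071, -0.0006, 0.0032] turn [-0.003, 0.004, 0.0]
```

```bash
python3 -m pendant '[0,0,0.001,0,0,0,0,0,0.002,0,0,0,0,0,0.002,0,0,0]'|grep -E 'pos|force:'; python3 -m pendant '[0,0,0.001,0,0,0,0,0,0.0015,0,0,0,0,0,0.0015,0,0,0]'|grep -E 'pos|force:'
```

```text
tool_pos: [0.5074, 0.1235, 0.0522]
force: [0.6, -0.3, -2.2]
gripper_force: 73.9
tool_pos: [0.5077, 0.1235, 0.0515]
force: [-5.2, -1.3, 4.7]
gripper_force: 74.6
```

```bash
python3 -m pendant '[0.002,0,-0.001,0,0,0,0.004,0,-0.001,0,0,0,0.004,0,-0.001,0,0,0]'|grep -E 'pos|force:'; python3 -m pendant '[0.0015,0,0,0,0,0,0.003,0,0,0,0,0,0.003,0,0,0,0,0]'|grep -E 'pos|force:';python3 -c "
from h import *
delta(DK,[.050,0,.0246],.16)"
```

```text
tool_pos: [0.5034, 0.1227, 0.051]
force: [-0.2, 0.1, -2.5]
gripper_force: 73.8
tool_pos: [0.5007, 0.1222, 0.0506]
force: [0.1, 0.2, -1.3]
gripper_force: 73.8
to [0.501  0.1216 0.0503] from [0.5007 0.1222 0.0506] shift [-0.0001, -0.0006, 0.0004] turn [-0.003, 0.003, 0.0]
```

Nearly on the deck. I'll keep going towards the backstop.

```bash
for i in 1; do python3 -m pendant '[0.0015,0,0,0,0,0,0.003,0,0,0,0,0,0.003,0,0,0,0,0]'|grep -E 'pos|^force:'; python3 -m pendant '[0.0015,0,0,0,0,0,0.003,0,0,0,0,0,0.003,0,0,0,0,0]'|grep -E 'pos|^force:'; done; python3 - <<'E'
from h import *
out=[]
for n,(x,y,w,h) in(('side',(175,130,80,80)),):
    g=get_image(n);out.append(cv2.resize(g['pixels'][y:y+h,x:x+w,::-1],None,fx=7,fy=7,interpolation=3))
cv2.imwrite('pics/rest2.png',np.hstack(out))
E
```

```text
tool_pos: [0.4978, 0.1216, 0.0502]
force: [0.8, 0.2, -1.8]
tool_pos: [0.4972, 0.1214, 0.051]
force: [7.2, 2.3, -4.9]
```

View pics/rest2.png

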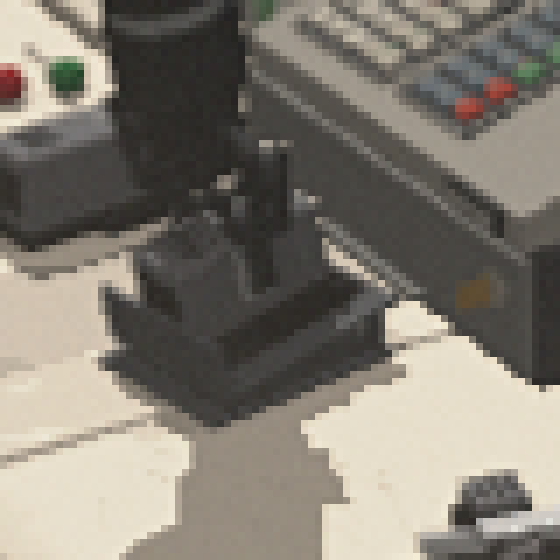

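```bash
python3 -m pendant '[-0.003,0,0,0,0,0,-0.003,0,0.001,0,0,0,-0.003,0,0.0015,0,0,0]'|grep -E 'pos|^force:'; python3 -m pendant '[0,0,0.0005,0,0,0,0,0,0.0005,0,0,0]'|grep -E 'pos|^force:'
```

```text
tool_pos: [0.4981, 0.1216, 0.0498]
force: [-7.0, -1.7, 11.2]
tool_pos: [0.4981, 0.1216, 0.0498]
force: [-8.2, -3.0, 11.3]
```

```bash
python3 -m pendant '[0,0,-0.001,0,0,0,0,0,-0.001,0,0,0]'|grep -E 'pos|^force:'; python3 -m pendant '[0,0,0,0,0,0,0,0,0,0,0,0,0,0,0,0,0,0,0,0,-0.05,0,0,0,0,0,-0.1,0,0,0,0,0,-0.1,0,0,0]' 0; python3 - <<'E'
from h import *
delta(SP,[0,0,.12])
g=get_image('side');x,y,w,h=165,130,90,80;im=cv2.resize(g['pixels'][y:y+h,x:x+w,::-1],None,fx=7,fy=7,interpolation=3)
for F,p in [(SP,[a,b,c]) for a in(-.05,.05) for b in(-.025,.025) for c in(.062,)]:
        q=(proj(g,frame(F,p)[0])-[x,y]+.5)*7;cv2.circle(im,tuple(int(v) for v in q),5,(0,0,255),1)
cv2.imwrite('pics/rest3.png',im)
E
```

```text
tool_pos: [0.4981, 0.1216, 0.0498]
force: [-5.0, -1.8, 5.8]
time_s: 12.52
tool_pos: [0.4851, 0.1192, 0.1534]
tcp_rot: [-0.289, 2.954, 0.02]
force: [-0.3, 0.2, 0.1]
finger_gap: 0.0855
gripper_force: 0.0
to [0.501 0.35  0.12 ] from [0.4851 0.1192 0.1534] shift [-0.0538, 0.2235, 0.0426] turn [0.001, 0.174, 0.052]
```

View pics/rest3.png

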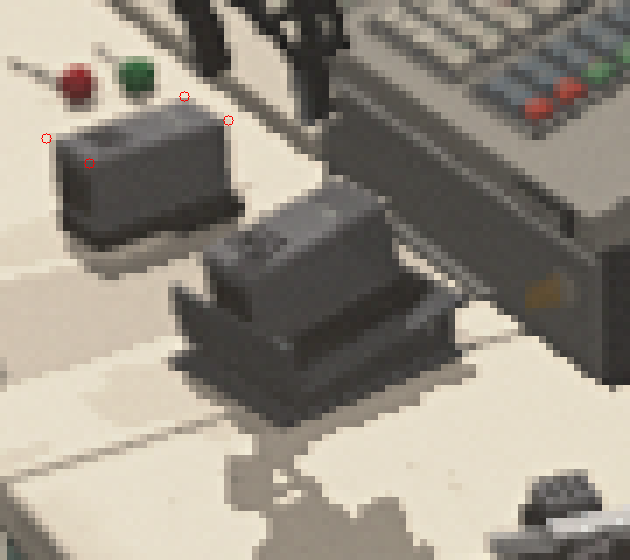

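The charged pack lies flat on the rest with its plain end against the backstop (tail at about (205,290) to (255,320)). The spare's predicted corners match to about 1 px.

```bash
python3 -m pendant '[-0.013,0.056,0.01,0,0.045,0.013,-0.027,0.112,0.02,0,0.09,0.026,-0.04,0.168,0.03,0,0.13,0.04,-0.054,0.223,0.043,0,0.174,0.052,-0.054,0.223,0.043,0,0.174,0.052,-0.054,0.223,0.043,0,0.174,0.052,-0.054,0.223,0.043,0,0.174,0.052]' ; python3 - <<'E'
from h import *
delta(SP,[0,0,.026])
E
```

```text
time_s: 13.45
tool_pos: [0.4978, 0.3479, 0.1134]
tcp_rot: [0.222, -3.123, 0.0]
force: [-0.2, 0.2, -0.0]
finger_gap: 0.0852
gripper_force: 0.0
to [0.501 0.35  0.026] from [0.4978 0.3479 0.1134] shift [-0.0044, 0.0015, 0.0873] turn [0.001, -0.011, -0.001]
```

```bash
python3 -m pendant '[-0.004,0.001,0.03,0,-0.01,0,-0.004,0.001,0.06,0,-0.01,0,-0.004,0.001,0.08,0,-0.01,0,-0.004,0.001,0.086,0,-0.01,0,-0.004,0.001,0.086,0,-0.01,0]'|grep -E 'pos|^force'; python3 -m pendant '[0,0,0,0,0,0,0,0,0,0,0,0,0,0,0,0,0,0,0,0,0,0,0,0]' 1;python3 -c "
from h import *
delta(SP,[0,0,.026])"
```

```text
tool_pos: [0.5013, 0.3505, 0.0281]
force: [0.3, -0.2, 0.7]
time_s: 14.58
tool_pos: [0.502, 0.3512, 0.0291]
tcp_rot: [-0.225, 3.132, 0.003]
force: [0.2, -0.7, 4.6]
finger_gap: 0.0492
gripper_force: 64.3
to [0.501 0.35  0.026] from [0.502  0.3512 0.0291] shift [0.0011, -0.0011, 0.0031] turn [0.002, 0.002, 0.0]
```

```bash
python3 -m pendant '[0,0,-0.05,0,0,0,0,0,-0.1,0,0,0,0,0,-0.15,0,0,0,0,0,-0.15,0,0,0]'|grep -E 'pos|^force'; python3 - <<'E'
from h import *
delta(CH,[-.098,0,.18])
E
```

```text
tool_pos: [0.5033, 0.352, 0.1827]
force: [0.3, -0.0, -1.9]
to [ 0.4258 -0.1641  0.18  ] from [0.5033 0.352  0.1827] shift [0.1504, -0.4997, -0.0008] turn [0.006, 0.007, 0.338]
```

```bash
python3 -m pendant '[0.015,-0.05,0,0,0,0.03,0.033,-0.11,0,0,0,0.07,0.051,-0.17,0,0,0,0.12,0.069,-0.23,0,0,0,0.16,0.087,-0.29,0,0,0,0.2,0.105,-0.35,0,0,0,0.24,0.123,-0.41,0,0,0,0.28,0.139,-0.46,0,0,0,0.31]'|grep -E 'pos|^force';python3 -m pendant '[0,-0.042,-0.002,0.006,0.007,0.028,0,-0.042,-0.002,0.006,0.007,0.028,0,-0.042,-0.002,0.006,0.007,0.028]'|grep -E 'pos|^force'; python3 - <<'E'
from h import *
delta(CH,[-.098,0,.041])
E
```

```text
tool_pos: [0.427, -0.126, 0.1745]
force: [0.3, 0.6, -1.9]
tool_pos: [0.4211, -0.1652, 0.1771]
force: [0.4, 0.3, -2.1]
to [ 0.4258 -0.1641  0.041 ] from [ 0.4211 -0.1652  0.1771] shift [-0.0059, 0.0025, 0.136] turn [-0.004, -0.011, -0.0]
```

```bash
python3 -m pendant '[-0.003,0.001,0.05,-0.003,-0.01,0,-0.006,0.001,0.1,-0.003,-0.01,0,-0.006,0.001,0.125,-0.003,-0.01,0,-0.006,0.001,0.135,-0.003,-0.01,0,-0.006,0.001,0.136,-0.003,-0.01,0,-0.006,0.001,0.136,-0.003,-0.01,0]'|grep -E 'pos|^force'; python3 - <<'E'
from h import *
delta(CH,[-.098,-.001,.037]);out=[]
for n,(x,y,w,h) in(('top',(240,165,70,90)),('side',(195,165,100,90))):
    g=get_image(n);out.append(cv2.resize(g['pixels'][y:y+h,x:x+w,::-1],None,fx=4.5,fy=4.5,interpolation=3))
cv2.imwrite('pics/ins1.png',np.hstack(out))
E
```

```text
tool_pos: [0.4281, -0.1669, 0.0445]
force: [0.0, 0.4, -1.0]
to [ 0.4256 -0.1651  0.037 ] from [ 0.4281 -0.1669  0.0445] shift [0.0029, 0.0013, 0.0075] turn [-0.003, 0.005, 0.001]
```

View pics/ins1.png

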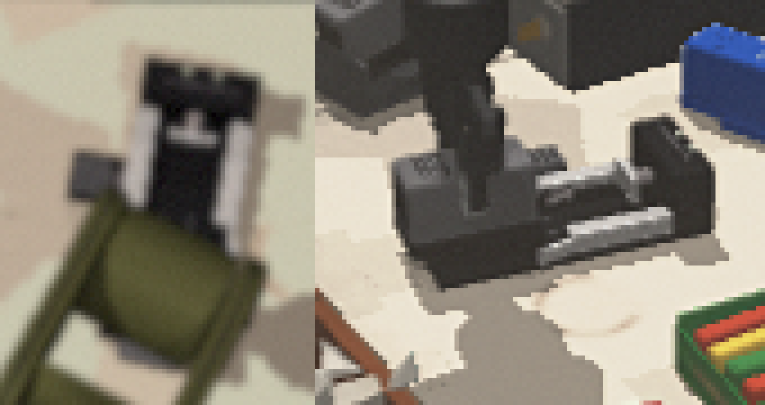

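The spare hangs just above the open rail in front of the lips (side crop, body at (480,210), lips from (540,185)). I'll lower it to the floor.

```bash
python3 -m pendant '[0.001,0.001,0.003,-0.002,0.004,0,0.001,0.001,0.005,-0.002,0.004,0,0.001,0.001,0.006,-0.002,0.004,0]'|grep -E 'pos|^force'; python3 -m pendant '[0,0,0.001,0,0,0,0,0,0.0015,0,0,0,0,0,0.0015,0,0,0]'|grep -E 'pos|^force';python3 -c "
from h import *
delta(CH,[-.098,-.001,.037])"
```

```text
tool_pos: [0.426, -0.1656, 0.0371]
force: [-3.5, 1.3, 4.5]
tool_pos: [0.4269, -0.1659, 0.0371]
force: [-4.5, 0.8, 7.5]
to [ 0.4256 -0.1651  0.037 ] from [ 0.4269 -0.1659  0.0371] shift [0.0015, 0.0006, 0.0001] turn [-0.0, -0.001, 0.0]
```

```bash
python3 -m pendant '[0,0,-0.001,0,0,0,-0.01,0,-0.0015,0,0,0,-0.02,0,-0.0015,0,0,0,-0.03,0,-0.0015,0,0,0,-0.03,0,-0.0015,0,0,0]'|grep -E 'pos|^force'; python3 -m pendant '[-0.01,0,0,0,0,0,-0.02,0,0,0,0,0,-0.03,0,0,0,0,0,-0.035,0,0,0,0,0,-0.035,0,0,0,0,0]'|grep -E 'pos|^force';python3 -c "
from h import *
delta(CH,[0,-.001,.037])"
```

```text
tool_pos: [0.4569, -0.1726, 0.0374]
force: [0.6, -4.3, 0.2]
tool_pos: [0.4902, -0.1792, 0.0373]
force: [-3.3, -4.7, 2.4]
to [ 0.5217 -0.1841  0.037 ] from [ 0.4902 -0.1792  0.0373] shift [-0.0318, 0.0014, 0.0002] turn [-0.002, -0.002, 0.0]
```

```bash
python3 -m pendant '[-0.008,-0.001,0,0,0,0,-0.016,-0.001,0,0,0,0,-0.022,-0.001,0,0,0,0,-0.026,-0.001,0,0,0,0,-0.026,-0.001,0,0,0,0]'|grep -E 'pos|^force'; python3 -m pendant '[-0.002,0,0,0,0,0,-0.004,0,0,0,0,0,-0.004,0,0,0,0,0]'|grep -E 'pos|^force';python3 -c "
from h import *
delta(CH,[0,-.001,.037])"
```

```text
tool_pos: [0.5145, -0.1842, 0.0373]
force: [-8.2, -0.7, 8.9]
tool_pos: [0.5179, -0.1849, 0.0373]
force: [-10.1, -1.8, 10.4]
to [ 0.5217 -0.1841  0.037 ] from [ 0.5179 -0.1849  0.0373] shift [-0.0036, 0.0015, 0.0003] turn [-0.0, -0.006, 0.0]
```

```bash
for i in 1; do python3 -m pendant '[-0.001,0,0,0,0,0,-0.002,0,0,0,0,0,-0.002,0,0,0,0,0]'|grep -E 'pos|^force'; python3 -m pendant '[-0.001,0,0,0,0,0,-0.002,0,0,0,0,0,-0.002,0,0,0,0,0]'|grep -E 'pos|^force';  python3 -m pendant '[-0.001,0,0,0,0,0,-0.0015,0,0,0,0,0,-0.0015,0,0,0,0,0]'|grep -E 'pos|^force'; done
```

```text
tool_pos: [0.5197, -0.1852, 0.0373]
force: [-11.8, -0.4, 12.1]
tool_pos: [0.5215, -0.1855, 0.0373]
force: [-11.7, -1.4, 12.0]
tool_pos: [0.5229, -0.1859, 0.0373]
force: [-12.0, 0.2, 11.4]
```

```bash
python3 -m pendant '[-0.001,0,-0.0005,0,0,0,-0.0015,0,-0.0005,0,0,0,-0.0015,0,-0.0005,0,0,0]'|grep -E 'pos|^force'; python3 -m pendant '[-0.001,0,0,0,0,0,-0.0015,0,0,0,0,0,-0.0015,0,0,0,0,0]'|grep -E 'pos|^force'; python3 - <<'E'
from h import *
g=get_image('side');x,y,w,h=195,165,100,80;im=cv2.resize(g['pixels'][y:y+h,x:x+w,::-1],None,fx=7,fy=7,interpolation=3)
cv2.imwrite('pics/ins2.png',im)
E
```

```text
tool_pos: [0.524, -0.186, 0.0374]
force: [-13.1, -1.5, 10.0]
tool_pos: [0.5246, -0.1862, 0.0374]
force: [-16.2, -0.5, 14.4]
```

View pics/ins2.png

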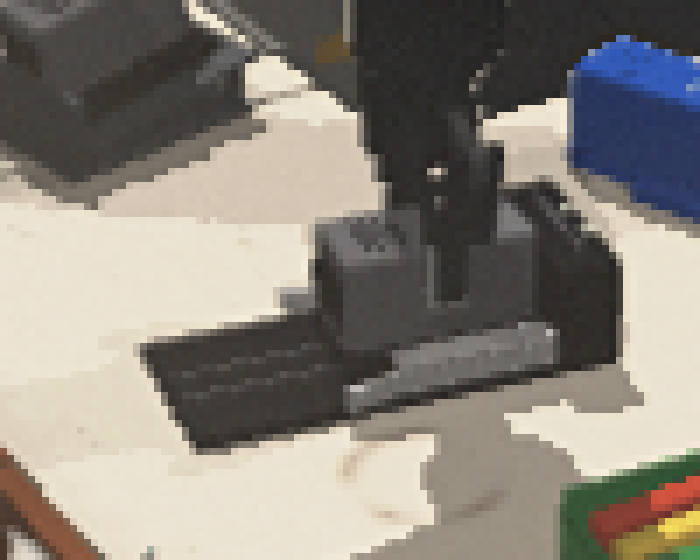

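The pack stands against the head (about (540,250)), and the resistance is stiffening. I'll give it one more short push, then let go.

```bash
python3 -m pendant '[-0.001,0,0,0,0,0,-0.002,0,0,0,0,0,-0.002,0,0,0,0,0]'|grep -E 'pos|^force'; python3 -m pendant '[0.002,0,0,0,0,0,0.005,0,-0.001,0,0,0,0.005,0,-0.001,0,0,0]'|grep -E 'pos|^force'
```

```text
tool_pos: [0.5245, -0.1861, 0.0374]
force: [-26.7, 1.7, 21.3]
tool_pos: [0.523, -0.1858, 0.0374]
force: [-6.8, -1.4, 2.3]
```

```bash
python3 -m pendant '[0.002,0,0,0,0,0,0.003,0,0,0,0,0,0.003,0,0,0,0,0]'|grep -E 'pos|^force'; python3 -m pendant '[0.001,0,0,0,0,0,0.002,0,0,0,0,0,0.002,0,0,0,0,0]'|grep -E 'pos|^force'
```

```text
tool_pos: [0.5209, -0.1854, 0.0374]
force: [-2.9, -4.8, -5.2]
tool_pos: [0.5206, -0.1853, 0.0389]
force: [1.4, -4.2, -6.8]
```

The catch is holding: the pack stopped 4 mm back from the end stop and the force reversed. I'll release and rise.

```bash
python3 -m pendant '[-0.001,0,0,0,0,0,-0.001,0,0,0,0,0,-0.001,0,0,0,0,0,-0.001,0,-0.02,0,0,0,-0.001,0,-0.07,0,0,0,-0.001,0,-0.13,0,0,0,-0.001,0,-0.15,0,0,0,-0.001,0,-0.15,0,0,0]' 0.1; python3 -m pendant '[0.06,0.06,0,0,0,0,0.06,0.12,0,0,0,0,0.06,0.17,0,0,0,0,0.06,0.2,0,0,0,0,0.06,0.2,0,0,0,0]'|grep -E 'time|pos';python3 - <<'E'
from h import *
g=get_image('top');s=get_image('side');im1=cv2.resize(g['pixels'][165:250,240:310,::-1],None,fx=4.5,fy=4.5,interpolation=3)
im2=cv2.resize(s['pixels'][150:235,185:285,::-1],None,fx=4.5,fy=4.5,interpolation=3);cv2.imwrite('pics/end.png',np.hstack([im1,im2]))
I=cv2.cvtColor(g['pixels'],cv2.COLOR_RGB2GRAY)
for n,a,k in(('dock tail',(.07,210,228,range(276,284),65),dict(rows=False,fall=True)),('dock front',(.07,176,198,range(278,288),65),dict(rows=False,fall=False)),('dock L',(.07,262,280,range(192,214),118),dict(fall=True)),('pad L',(.026,250,262,range(200,208),135),dict(fall=True))):
    try: print(n,edges(I,g,*a,**k))
    except Exception as e:
        from meas import edges; print(n,edges(I,g,*a,**k))
E
```

```text
time_s: 24.72
tool_pos: [0.5221, -0.1858, 0.1915]
tcp_rot: [0.305, 3.123, -0.003]
force: [-0.4, 0.6, 0.2]
finger_gap: 0.0771
gripper_force: 0.0
time_s: 25.35
tool_pos: [0.4994, 0.0245, 0.186]
dock tail {'c': array([ 0.477 , -0.1816], dtype=float32), 'yaw': -0.571, 'res': 0.0021, 'n': 8}
dock front {'c': array([ 0.5699, -0.1939], dtype=float32), 'yaw': -0.178, 'res': 0.0004, 'n': 10}
dock L {'c': array([ 0.5351, -0.1603], dtype=float32), 'yaw': -0.178, 'res': 0.0007, 'n': 22}
pad L {'c': array([ 0.527 , -0.0966], dtype=float32), 'yaw': -0.193, 'res': 0.0002, 'n': 8}
```

View pics/end.png

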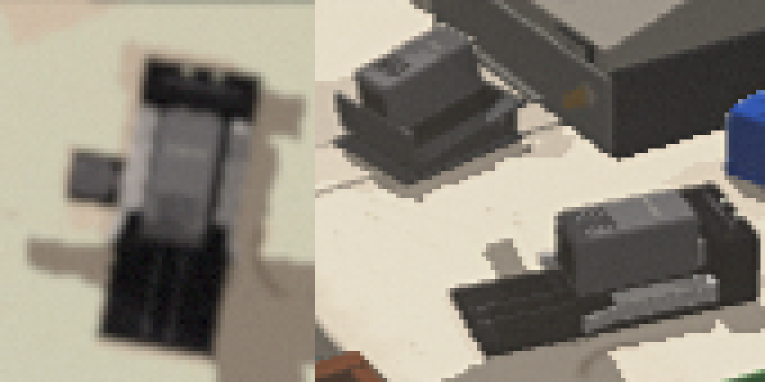

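The spare sits as the first pack did at the start: its front edge is within 1 mm of the old reading and the thumb pad is at its first position. The charged pack lies flat on the rest at about (415,75).

```bash
python3 -c "
from cell import finish_job
print(finish_job())"
```

```text
the job is handed in; nothing more can be done
None
```

I handed the job in at about 25 s of robot time. By camera and force checks, the charged pack lies flat on the rest against the backstop and the spare is home in the rail with the catch holding it; the jar, stapler and carton were not touched, and the judge gave no verdict.

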